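# Number a specimen tag: dial 7 into the window, then stamp

## Task

Stamp the brass specimen tag that lies in the marking machine with the number 7: with closed fingers press the finned drum crown gently down to free its brake, keep it pressed while you turn it until the 7 stands in the middle of the little window, and let it come up. Then press the black plunger fully down for a moment, only once the 7 is set, and let it rise, leaving the 7 in the window. Never load the machine with more than 20 N, and leave everything else on the desk where it is.

Things in the scene. Friction and masses are not known exactly. Their poses are not given: they have to be found in the camera images.
- machine: Tag-marking machine, bolted down. Dark steel base plate 210 (x) x 385 (y) x 12 mm; origin at desk level; plate spans y -185 to +200; z up. On its +y side a round grey-green dial head, 180 mm across; on its -y side a plunger in a column-and-arm frame (arm top 75 mm above the desk, column on the +x side). The tag already lies on the anvil under the plunger.
- drum_axis (a point): On the vertical drum axis, at machine (0, +95, 12) mm. The aluminium crown centred on it has a flat round face of 52 mm radius, a hub of 10 mm radius and three radial fins 120 degrees apart (8 mm thick, out to 50 mm radius); hub and fins stand 14 mm above the face. The outer 16 mm of one fin is red. Press on the flat face midway between two fins, about 34 mm from the axis.
- head_foot (a point): Desk level below the drum axis. The height of the head is not measured: it is screwed up or down by an unknown amount, so the crown face lies anywhere from 66 to 90 mm above the desk and must be felt. The ring-shaped cover round the crown (radius 54 to 90 mm) is 8 mm below the face.
- window_foot (a point): On the machine 12 mm above the desk, below the middle of the small brass-framed window (about 36 x 32 mm) in the cover, 70 mm from the drum axis towards machine +x. One black number of the ivory drum shows in it, upright when seen from the +x side.
- drum (a joint): Turn in rad, positive counterclockwise from above; also the angle of the red fin from machine +x. 0 shows number 0; each number is 0.6283 on, so 7 is at 4.398. Stops at -0.25 and 5.9; starts 0.3 to 3.2. A spring lifts it to its brake: 6 N moves the face, then 1.5 N/mm, hard stop at 4 mm (12 N). At 8-10 N it turns freely with a fingertip moved round it; unpressed it needs 20 N or more.
- plunger (a joint): Press of the stamping plunger in m: 0 up, 0.014 at its hard stop. The spring takes 3 N at first and 0.6 N per mm more (9 N at 10 mm, 11.4 N at the stop). The tag is marked when it has been down beyond 10 mm for 0.2 s; it springs back by itself.
- plunger_top (a point): Centre of the top of the black mushroom cap of the plunger (44 mm across), 105 mm above the desk when up, at machine (-5, -105 mm); press straight down.
- insect_box: Mahogany insect box 240 x 300 x 78 mm with pinned insects under a hinged glass lid; fixed; origin under its centre. Leave alone.
- glass_lid (a joint): Opening angle of the glass lid, 0 shut. Leave shut.
- flask: Loose pewter collecting flask, 76 mm across, 118 mm tall, origin under its foot. Leave alone.
- probe: Loose chrome probe 170 mm long, 10 mm thick, lying; origin under its middle, long axis x. Leave alone.
- dish: Loose white polymer sorting dish, 110 mm across, 30 mm tall, origin under its centre. Leave alone.
- jar: Loose amber jar, 56 mm across, 75 mm tall, origin under its foot. Leave alone.

How it is judged:
On the way, in this order (a step that is already met when the one before it is completed fails the run):
1. The 7 stands in the window (drum within 0.12 rad of 4.398), let go and still (value of joint drum between 4.278 and 4.518 rad and contact force between the fingers and machine below 0.5 N and velocity of joint drum between -0.1 and 0.1 rad/s), for 0.3 s.
2. The plunger is pressed beyond 10 mm with the 7 still set (value of joint drum between 4.278 and 4.518 rad and value of joint plunger above 0.01 m), for 0.2 s.
At the end, for the whole second after the job is handed in: The 7 is in the window (drum within 0.12 rad of 4.398) and at rest, the tag has been stamped (plunger was down beyond 10 mm for 0.2 s), the plunger is up again (under 2 mm), the lid is shut (under 0.05 rad) and flask, probe, dish and jar are within 15 mm of where they were (value of joint drum between 4.278 and 4.518 rad and value of joint plunger below 0.002 m and velocity of joint drum between -0.1 and 0.1 rad/s and value of joint glass_lid below 0.05 rad and distance of each of flask, probe, dish, jar from where it was at the start of the episode below 0.015 m); the robot touches nothing.
It fails at once if The robot loads the machine with more than 20 N (contact force between any of the fingers, the arm and machine above 20 N).
It fails at once if The plunger is pressed beyond 4 mm while the 7 is not in the window (value of joint plunger above 0.004 m and not (value of joint drum between 4.278 and 4.518 rad)).
It fails at once if A bystander is moved by more than 15 mm or the glass lid is opened (distance of any of flask, probe, dish, jar from where it was at the start of the episode above 0.015 m or value of joint glass_lid above 0.05 rad).
It also fails if it takes over 58 s, if anything falls off the work surface, if the arm or the gripper's body presses on something with over 40 N, if the wrist force passes 120 N, or if a joint passes its speed limit or range.

## Robot

A 6-joint arm with a two-finger parallel gripper is mounted at the origin on the work surface. World frame = base frame: x ahead of the robot, y to its left, z up, the work surface at z = 0. Lengths are in m, angles in rad, forces in N, time in s.
With the tool pointing down it reaches from about 0.325 to 1 m from the base axis. Payload 5.1 kg.
Tool frame: the origin (TCP) lies midway between the tips of the shut fingers; the grasp point (between the pads) lies 19 mm behind it; x points along the fingers, y is the direction in which the jaws open and shut, and the axes are right-handed (so a half turn about x gives the same grasp; the last joint's range is limited). The gripper opens to 85 mm and grips with 20 to 120 N. Pads are 22 mm wide; open, the fingers measure 114 mm over their backs; the gripper's body (76 mm by 85 mm) begins 54 mm behind the grasp point. The pads swing forward as they close: fully open they stand 13 mm farther back than shut.
Start: joints at [1.045, 0.124, 1.65, -0, 1.367, -0.083], TCP at [0.279, 0.587, 0.231] pointing down, gripper open.
Joint ranges: [-2.61, 2.61], [-1.02, 2.33], [0.03, 2.71], [-1.35, 4.49], [0.32, 2.68], [-2.91, 2.91]. Speed limits (rad/s): [2.57, 2.57, 3.14, 3.14, 3.14, 3.14].

## Interface

Orientations are given as a unit quaternion [w, x, y, z].
In Python, from workcell import * gives the robot as it stands. The module is installed in compiled form; this text tells all that it offers.
- The arm moves only by the shell command python3 -m creep 'ROWS' [OPENING] [FORCE]. ROWS is JSON, a list of rows, each an object of numbers: "x", "y", "z": the shift along the tool's x, y, z in m; "ax", "ay", "az": the turn, a rotation vector about the tool's x, y, z in degrees. A call has 1 to 5 rows; each row is the pose to reach, as a shift and turn from the pose measured when the call began, along the tool's axes at that moment; what a row does not reach only later rows make up. A row lasts 1/8 s, in which the tool goes at most 62.5 mm and 10.7 degrees, less where a joint would pass 70% of its speed; a pose out of reach is approached as far as the arm can. A call with a gripper value outside its range is refused whole. OPENING is the closure, from -1 (fully open) to 1 (shut), set as the call begins (- or left out, the last holds). The fingers move at their own pace and stop on an object; FORCE is the grip in N (left out, the last holds). Time passes only in rows, so rows that repeat a pose let the fingers close. It gives the time, the measured TCP pose, the force and the opening at its end, in the units of the state.
- get_state(): the state, without advancing time (a new reading comes with each control period).
- read_camera(name): name is "scene" or "top" or "wrist"; returns the picture (420x560x3 uint8, red, green, blue); there is no depth.
- get_calibration(name): a dict with "fovy" (degrees; the focal length in pixels is half the picture's height over the tangent of half this angle, whatever the lens; pixels are square), "cx", "cy" (the principal point, pixels), "pose" (4x4, takes a point from camera to world coordinates). Camera axes: x right, y down, z forward; pixel columns grow to the right and rows downward; lengths in m; the calibration is good to about 2 mm. The wrist camera is an equidistant fisheye: a pixel r from the principal point sees the ray r / f radians off the axis. A picture is of the moment at which its call begins: read the wrist's pose just before it. get_calibration takes no time and is no camera call; for the wrist camera it gives the pose at the moment of the call.
- job_done(): hands the job in, once; it reports no verdict.
Trained networks look in the newest picture that a camera, given by its name, has taken for a name from the list of things; names that differ only in an ending like _2 or _b are one class to them, and where a whole thing is asked for, a point or a joint stands for the part that bears it (a point fixed in the world has none). Each returns a list of dicts, best first, with "score" (0 to 1); they miss things now and then, are a little off and sometimes report something else, mostly with a low value. They report only what shows in the picture. A call takes as long as a camera call.
- outline_of(camera, thing): "pixels" (420x560 bool, what is visible of it).
- spot_point(camera, thing): "xyz" ([x, y, z] in m, in world coordinates, good to about 4 mm: a listed point, or the origin of a listed thing).
The state is a dict: "clock": time; "q": joint angles; "joint_vel": joint speeds; "tau": joint torques, N m; "tool_pos": TCP position; "tool_rot": TCP orientation; "wrist_force": force on the tool from outside, world axes, zero at the start; "wrist_torque": the same for the moment, N m; "width": opening from 0.0 (shut) to 1.0 (fully open).
Only numpy, scipy, OpenCV 4.12 (cv2) and the standard library are available. Lean on these libraries where they do the work, as an engineer would, in place of code of your own. Each camera call takes 0.05 s, during which the arm holds its last target.

## Working session

There is one attempt and no reset: what is moved stays moved. The work goes in short steps, Python scripts to look and compute and a shell command to move; the robot and the scene stay as the last step left them, time stands still between calls to the robot, and variables do not carry over. Pictures are saved under pics/ and viewed, and the job is handed in when it is done.

```bash
mkdir -p pics; ls; python3 - <<'E'
from workcell import *
import cv2,numpy as np
s=get_state()
for k in ("clock","q","tool_pos","tool_rot","wrist_force","width"): print(k,s[k])
for n in ("scene","top","wrist"):
    im=read_camera(n); cv2.imwrite(f"pics/{n}0.png",cv2.cvtColor(np.asarray(im),cv2.COLOR_RGB2BGR))
    for t in ("machine","drum_axis","window_foot","plunger_top","head_foot","flask","probe","dish","jar","insect_box"):
        r=spot_point(n,t)
        if r: print(n,t,round(r[0]["score"],2),np.round(r[0]["xyz"],4))
E
```

```text
pics
clock 0.0
q [ 1.04543059e+00  1.24496498e-01  1.65167884e+00  1.12553392e-06
  1.36747437e+00 -8.26244219e-02]
tool_pos [0.27820707 0.58678215 0.23005572]
tool_rot [ 0.68963309  0.15456352  0.69006924 -0.15595115]
wrist_force [0.11098629 0.36233736 0.59086019]
width 0.9967726242867551
scene machine 0.55 [ 0.5534 -0.0262  0.0028]
scene window_foot 0.55 [0.644  0.0468 0.013 ]
scene plunger_top 0.67 [ 0.5138 -0.1242  0.1045]
scene flask 0.76 [ 0.5928 -0.4793 -0.0018]
scene probe 0.48 [ 0.2972 -0.3116 -0.0035]
scene dish 0.96 [ 0.4271 -0.4555  0.    ]
scene jar 0.66 [ 0.6912 -0.3806 -0.0012]
scene insect_box 0.56 [4.341e-01 5.183e-01 4.000e-04]
top machine 0.8 [ 0.547  -0.0293 -0.003 ]
top window_foot 0.97 [0.645  0.0493 0.0084]
top plunger_top 0.64 [ 0.5183 -0.1257  0.1052]
top flask 0.71 [ 0.5931 -0.4769 -0.0036]
top probe 0.59 [ 0.2987 -0.3129 -0.0017]
top dish 0.79 [ 0.4244 -0.4544  0.0031]
top jar 0.92 [ 6.861e-01 -3.820e-01 -6.000e-04]
top insect_box 0.84 [ 0.432   0.5186 -0.0012]
wrist drum_axis 0.79 [0.5743 0.0657 0.0152]
wrist head_foot 0.66 [ 0.5775  0.0587 -0.    ]
wrist insect_box 0.79 [0.4363 0.5147 0.0027]
```

View pics/scene0.png

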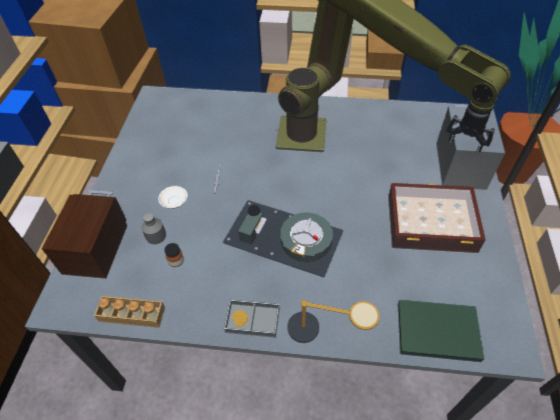

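View pics/top0.png

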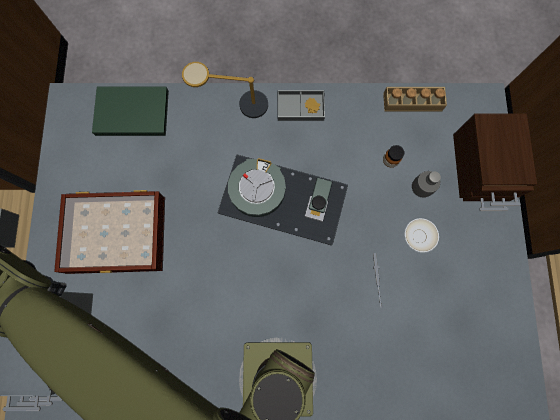

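View pics/wrist0.png

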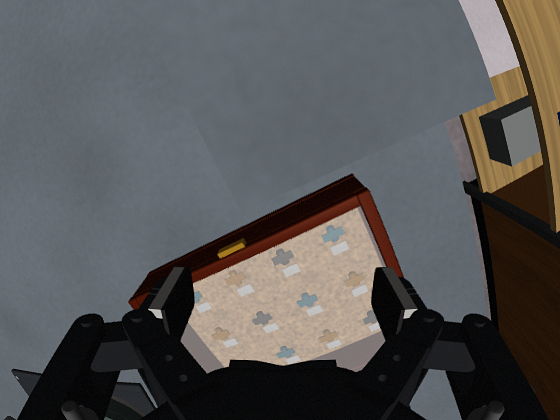

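```bash
cat > h.py <<'E'
from workcell import *
import cv2,numpy as np
def cal(n):
    c=get_calibration(n); f=210/np.tan(np.radians(c["fovy"])/2); return f,c["cx"],c["cy"],np.array(c["pose"])
def pix2z(n,u,v,z):
    f,cx,cy,T=cal(n); d=T[:3,:3]@np.array([(u-cx)/f,(v-cy)/f,1]); o=T[:3,3]; return o+d*(z-o[2])/d[2]
def proj(n,p):
    f,cx,cy,T=cal(n); q=T[:3,:3].T@(np.asarray(p)-T[:3,3]); return np.array([cx+f*q[0]/q[2],cy+f*q[1]/q[2]])
E
python3 - <<'E'
from h import *
for n,(x0,y0,x1,y1) in {"top":(205,140,360,256),"scene":(215,190,355,280)}.items():
    im=cv2.imread(f"pics/{n}0.png")[y0:y1,x0:x1]
    cv2.imwrite(f"pics/{n}0z.png",cv2.resize(im,None,fx=5,fy=5,interpolation=cv2.INTER_CUBIC))
    f,cx,cy,T=cal(n); print(n,f,cx,cy,T[:3,3])
E
```

```text
top 418.3997081649942 280.4274820254794 207.62864662423132 [ 0.21205018 -0.00225083  1.33363406]
scene 459.3034959718532 286.849836984058 207.36141406571718 [1.49553888 0.11170677 1.36515191]
```

View pics/top0z.png

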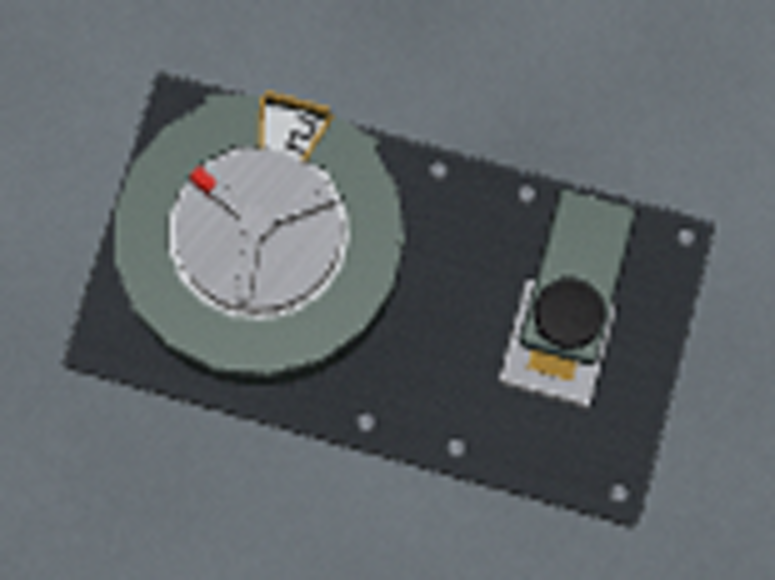

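View pics/scene0z.png

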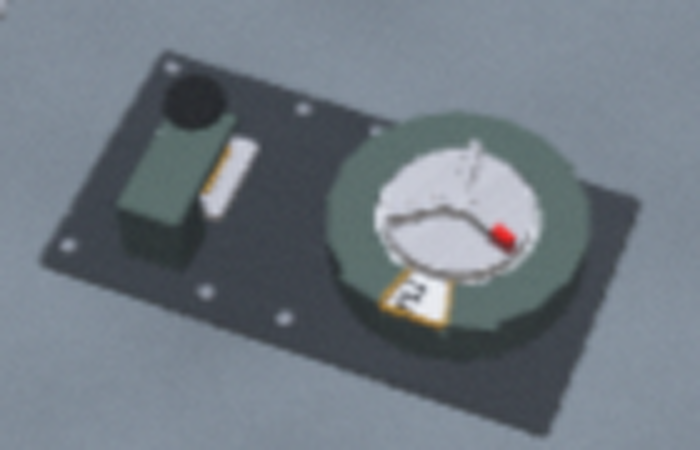

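```bash
python3 - <<'E'
from h import *
from scipy.optimize import least_squares
loc=np.array([[105,200],[105,-185],[-105,-185],[-105,200]])/1000
pt={"top":(np.array([[158,72],[715,222],[637,527],[65,368]])/5-0.4+[205,140]),
 "scene":(np.array([[548,436],[40,265],[166,50],[640,203]])/5-0.4+[215,190])}
def W(p,l,z):
    c,s=np.cos(p[2]),np.sin(p[2]); return np.array([p[0]+c*l[0]-s*l[1],p[1]+s*l[0]+c*l[1],z])
def res(p,cams):
    return np.concatenate([proj(n,W(p,l,.012))-u for n in cams for l,u in zip(loc,pt[n])])
for cams in (["top"],["scene"],["top","scene"]):
    r=least_squares(res,[.55,-.03,-.28],args=(cams,)); print(cams,np.round(r.x,4),np.degrees(r.x[2]),np.abs(r.fun).max())
p=r.x
print("drum",W(p,[0,.095],.012),"plunger",W(p,[-.005,-.105],.105),"win",W(p,[.07,.095],.012))
# plunger cap top centre obs
print("plunger top obs",pix2z("top",569/5-.4+205,313/5-.4+140,.105),pix2z("scene",194/5-.4+215,101/5-.4+190,.105))
# face centre vs height
d=W(p,[0,.095],0)
for h in (.066,.07,.074,.078,.082,.086,.09):
    a=proj("top",[d[0],d[1],h]);b=proj("scene",[d[0],d[1],h])
    print(h,(a-[205,140]+.4)*5,(b-[215,190]+.4)*5)
for h in (.08,.09):
  for n,u in (("top",(np.array([203,181])/5-.4+[205,140])),("scene",np.array([503,237])/5-.4+[215,190])):
    q=pix2z(n,*u,h+.014)[:2]-d[:2]; print(n,h,np.hypot(*q),np.arctan2(q[1],q[0])-p[2])
E
```

```text
['top'] [ 0.549  -0.0261 -0.2771] -15.877101306370834 0.6700189291554466
['scene'] [ 0.5545 -0.0216 -0.2814] -16.121163297992922 0.9148102315194251
['top', 'scene'] [ 0.551  -0.0242 -0.2792] -15.99830020372763 1.2965914420319962
drum [0.57721795 0.06716781 0.012     ] plunger [ 0.51728983 -0.12370812  0.105     ] win [0.64450684 0.0478752  0.012     ]
plunger top obs [ 0.51506198 -0.12469171  0.105     ] [ 0.52049439 -0.12193487  0.105     ]
0.066 [256.20481909 232.72718239] [456.13620309 220.66362584]
0.07 [255.87326916 230.96153321] [456.26073895 217.31166392]
0.074 [255.53974622 229.18537691] [456.38576755 213.94643973]
0.078 [255.20423261 227.39861944] [456.51129181 210.56787438]
0.082 [254.86671046 225.60116559] [456.63731469 207.17588838]
0.086 [254.52716168 223.79291902] [456.76383917 203.77040162]
0.09 [254.18556795 221.97378224] [456.89086824 200.35133333]
top 0.08 0.040568799237555804 1.1767893902031772
scene 0.08 0.0449693685464648 1.1155362257402313
top 0.09 0.03801723745260424 1.2282064829371961
scene 0.09 0.04998105788247339 1.012778641428004
```

```bash
cat >> h.py <<'E'
from scipy.spatial.transform import Rotation as Ro
M=(0.5510,-0.0242,-0.2792)
DR=np.array([0.5772,0.0672]); PL=np.array([0.5173,-0.1237])
def toolR(s):
    w,x,y,z=s["tool_rot"]; return Ro.from_quat([x,y,z,w])
def to(p,Rt=None):
    s=get_state(); R=toolR(s); d=R.inv().apply(np.array(p)-s["tool_pos"])
    t=np.degrees((R.inv()*Rt).as_rotvec()) if Rt is not None else np.zeros(3)
    return np.round(d*1000,1),np.round(t,2)
def down(yaw): # tool y at world yaw, x down
    y=np.array([np.cos(yaw),np.sin(yaw),0]); x=np.array([0,0,-1.]); return Ro.from_matrix(np.stack([x,y,np.cross(x,y)],1))
def where(): 
    s=get_state(); R=toolR(s).as_matrix(); print("t",round(s["clock"],2),"pos",np.round(s["tool_pos"],4),"x",np.round(R[:,0],3),"y",np.round(R[:,1],3),"F",np.round(s["wrist_force"],2),"w",round(s["width"],3))
E
python3 - <<'E'
from h import *
where()
a=1.2+np.pi/3+M[2]
for a in (1.2-np.pi/3,1.2+np.pi/3,1.2+np.pi):
    p=DR+.034*np.array([np.cos(a+M[2]),np.sin(a+M[2])]); print(a,p)
    for yw in (-M[2]*0-np.pi/2,np.pi/2,0,np.pi): print(np.degrees(yw),to([*p,.15],down(yw)))
E
```

```text
t 1.65 pos [0.2785 0.5873 0.2313] x [ 0.  0. -1.] y [0.429 0.904 0.   ] F [-0.3   0.59 -0.18] w 0.999
0.15280244880340232 [0.61092876 0.06291392]
-90.0 (array([  81.3, -331.4,  525. ]), array([154.63,  -0.  ,  -0.  ]))
90.0 (array([  81.3, -331.4,  525. ]), array([-25.37,   0.  ,  -0.  ]))
0.0 (array([  81.3, -331.4,  525. ]), array([64.63,  0.  , -0.  ]))
180.0 (array([  81.3, -331.4,  525. ]), array([-115.37,    0.  ,    0.  ]))
2.2471975511965976 [0.56404747 0.09855301]
-90.0 (array([  81.3, -319.2,  467.4]), array([154.63,  -0.  ,  -0.  ]))
90.0 (array([  81.3, -319.2,  467.4]), array([-25.37,   0.  ,  -0.  ]))
0.0 (array([  81.3, -319.2,  467.4]), array([64.63,  0.  , -0.  ]))
180.0 (array([  81.3, -319.2,  467.4]), array([-115.37,    0.  ,    0.  ]))
4.341592653589793 [0.55662376 0.04013308]
-90.0 (array([  81.3, -375.2,  485.7]), array([154.63,  -0.  ,  -0.  ]))
90.0 (array([  81.3, -375.2,  485.7]), array([-25.37,   0.  ,  -0.  ]))
0.0 (array([  81.3, -375.2,  485.7]), array([64.63,  0.  , -0.  ]))
180.0 (array([  81.3, -375.2,  485.7]), array([-115.37,    0.  ,    0.  ]))
```

```bash
python3 -m creep '[{"x":0,"y":-0.032,"z":0.051,"ax":-5},{"x":0,"y":-0.064,"z":0.102,"ax":-10},{"x":0,"y":-0.097,"z":0.153,"ax":-15},{"x":0,"y":-0.129,"z":0.204,"ax":-20},{"x":0,"y":-0.161,"z":0.255,"ax":-25.4}]' 1 40; python3 - <<'E'
from h import *
where(); print(to([0.611,0.063,.17],down(np.pi/2)))
E
```

```text
t 1.65 pos [0.2785 0.5873 0.2313] x [ 0.  0. -1.] y [0.429 0.904 0.   ] F [-0.3   0.59 -0.18] w 0.999
(array([  61.3, -331.2,  525. ]), array([-25.37,   0.  ,  -0.  ]))validation failed for argument at $[0]...
```

```bash
python3 -m creep '[{"y":-0.032,"z":0.051,"ax":-5.0},{"y":-0.064,"z":0.102,"ax":-10.0},{"y":-0.097,"z":0.153,"ax":-15.0},{"y":-0.129,"z":0.204,"ax":-20.0},{"y":-0.161,"z":0.255,"ax":-25.4}]' 1 40; python3 - <<'E'
from h import *
where(); print(to([0.611,0.063,.17],down(np.pi/2)))
E
```

```text
t 1.65 pos [0.2785 0.5873 0.2313] x [ 0.  0. -1.] y [0.429 0.904 0.   ] F [-0.3   0.59 -0.18] w 0.999
(array([  61.3, -331.2,  525. ]), array([-25.37,   0.  ,  -0.  ]))validation failed for argument at $[0]...
```

```bash
python3 -m creep '[{"x":0,"y":-0.032,"z":0.051,"ax":-5,"ay":0,"az":0},{"x":0,"y":-0.064,"z":0.102,"ax":-10,"ay":0,"az":0},{"x":0,"y":-0.097,"z":0.153,"ax":-15,"ay":0,"az":0},{"x":0,"y":-0.129,"z":0.204,"ax":-20,"ay":0,"az":0},{"x":0,"y":-0.161,"z":0.255,"ax":-25.4,"ay":0,"az":0}]' 1 40; python3 - <<'E'
from h import *
where(); print(to([0.611,0.063,.17],down(np.pi/2)))
E
```

```text
clock: 2.28
tool_pos: [0.4407, 0.3309, 0.2316]
tool_rot: [0.707, -0.001, 0.707, 0.001]
wrist_force: [-0.3, 0.3, -1.1]
width: -0.003
t 2.27 pos [0.4407 0.3309 0.2316] x [ 0.001  0.    -1.   ] y [-0.004  1.     0.   ] F [-0.31  0.31 -1.11] w -0.003
(array([  61.6, -268.6,  169.2]), array([ 0.22,  0.04, -0.02]))
```

```bash
python3 -m creep '[{"x":0.01,"y":-0.052,"z":0.033,"ax":0,"ay":0,"az":0},{"x":0.02,"y":-0.104,"z":0.066,"ax":0,"ay":0,"az":0},{"x":0.03,"y":-0.156,"z":0.099,"ax":0,"ay":0,"az":0},{"x":0.04,"y":-0.210,"z":0.133,"ax":0,"ay":0,"az":0},{"x":0.05,"y":-0.2686,"z":0.169,"ax":0.22,"ay":0,"az":0}]' 1 40; python3 - <<'E'
from h import *
where(); print(to([0.611,0.063,.11],down(np.pi/2)))
for n in ("wrist","top","scene"):
    im=read_camera(n); cv2.imwrite(f"pics/{n}1.png",cv2.cvtColor(np.asarray(im),cv2.COLOR_RGB2BGR))
E
```

```text
clock: 2.9
tool_pos: [0.6062, 0.07, 0.1831]
tool_rot: [0.708, 0.0, 0.707, 0.0]
wrist_force: [1.0, 0.9, -0.6]
width: 0.004
t 2.9 pos [0.6062 0.07   0.1831] x [ 0.001  0.001 -1.   ] y [0.    1.    0.001] F [ 0.97  0.91 -0.63] w 0.004
(array([73.1, -7. ,  4.7]), array([-0.02,  0.08, -0.04]))
```

View pics/wrist1.png

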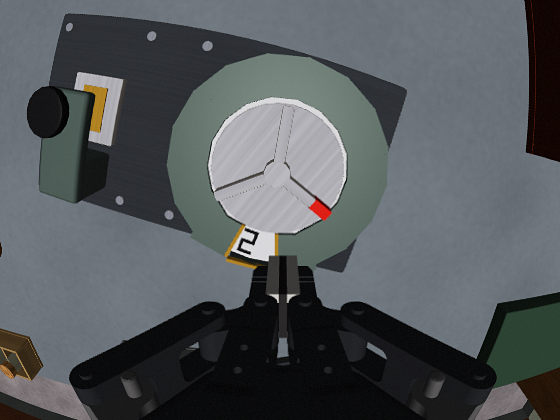

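```bash
python3 - <<'E'
from h import *
for n,(x0,y0,x1,y1) in {"scene":(215,190,355,280)}.items():
    im=cv2.imread(f"pics/{n}1.png")[y0:y1,x0:x1]
    cv2.imwrite(f"pics/{n}1z.png",cv2.resize(im,None,fx=5,fy=5,interpolation=cv2.INTER_CUBIC))
E
```

```text
(no output)
```

View pics/scene1z.png

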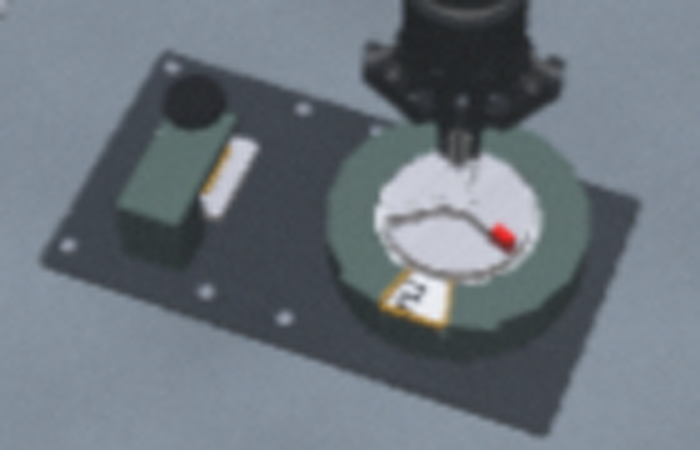

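```bash
python3 - <<'E'
from h import *
f,cx,cy,T=cal("wrist"); print(f,cx,cy,np.round(T,3))
def ray(u,v):
    d=np.array([u-cx,v-cy]); r=np.hypot(*d); th=r/f
    return T[:3,:3]@np.array([*(d/r*np.sin(th)),np.cos(th)])
def at(u,v,z):
    d=ray(u,v); return T[:3,3]+d*(z-T[2,3])/d[2]
for z in (.066,.07,.074,.078,.082,.086,.09):
    e=[at(*p,z)[:2] for p in ((208,167),(347,163),(280,97),(277,233),(229,117),(327,214))]
    e=np.array(e); A=np.c_[2*e,np.ones(len(e))]; s=np.linalg.lstsq(A,(e**2).sum(1),rcond=None)[0]
    r=np.sqrt(s[2]+s[0]**2+s[1]**2)
    rf=at(319,208,z+.014)[:2]-s[:2]
    print(z,np.round(s[:2],4),"r",round(r,4),"red ang",np.arctan2(rf[1],rf[0])-M[2],np.hypot(*rf))
for t in ("drum_axis","head_foot","window_foot","plunger_top","machine"):
    r=spot_point("wrist",t)
    if r: print(t,round(r[0]["score"],2),np.round(r[0]["xyz"],4))
E
```

```text
325.19226210127806 282.4249339497336 209.07434368379901 [[ 0.005  0.951  0.308  0.527]
 [ 1.    -0.005  0.     0.069]
 [ 0.002  0.308 -0.951  0.326]
 [ 0.     0.     0.     1.   ]]
0.066 [0.5765 0.0658] r 0.0572 red ang 1.1131489625168554 0.044445487841104116
0.07 [0.5758 0.0658] r 0.0563 red ang 1.11392793422541 0.04369584329131433
0.074 [0.575  0.0659] r 0.0554 red ang 1.1147341000035813 0.04294622618166096
0.078 [0.5743 0.0659] r 0.0545 red ang 1.1155689080707192 0.042196637974555994
0.082 [0.5735 0.066 ] r 0.0536 red ang 1.1164339112547252 0.04144708023814269
0.086 [0.5728 0.0661] r 0.0528 red ang 1.1173307766033294 0.04069755465602719
0.09 [0.572  0.0661] r 0.0519 red ang 1.118261296073396 0.03994806303809539
plunger_top 0.66 [ 0.511  -0.1259  0.1099]
machine 0.78 [ 0.5483 -0.0253  0.0048]
```

```bash
python3 -m creep '[{"x":0.035,"y":-0.008,"z":0.002,"ax":0,"ay":0,"az":0},{"x":0.070,"y":-0.011,"z":0.003,"ax":0,"ay":0,"az":0},{"x":0.078,"y":-0.011,"z":0.003,"ax":0,"ay":0,"az":0},{"x":0.078,"y":-0.011,"z":0.003,"ax":0,"ay":0,"az":0},{"x":0.078,"y":-0.011,"z":0.003,"ax":0,"ay":0,"az":0}]' 1 40; python3 - <<'E'
from h import *
where()
E
```

```text
clock: 3.92
tool_pos: [0.6093, 0.0626, 0.1077]
tool_rot: [0.709, -0.001, 0.705, 0.001]
wrist_force: [0.2, 0.4, 0.2]
width: -0.001
t 3.92 pos [0.6093 0.0626 0.1077] x [ 0.005  0.001 -1.   ] y [-0.003  1.     0.001] F [0.17 0.36 0.19] w -0.001
```

```bash
for i in 1; do python3 -m creep '[{"x":0.005,"y":-0.003,"z":0,"ax":0,"ay":0,"az":0},{"x":0.010,"y":-0.003,"z":0,"ax":0,"ay":0,"az":0},{"x":0.010,"y":-0.003,"z":0,"ax":0,"ay":0,"az":0}]'; done
python3 -m creep '[{"x":0.003,"y":0,"z":0,"ax":0,"ay":0,"az":0},{"x":0.003,"y":0,"z":0,"ax":0,"ay":0,"az":0}]'
python3 -m creep '[{"x":0.003,"y":0,"z":0,"ax":0,"ay":0,"az":0},{"x":0.003,"y":0,"z":0,"ax":0,"ay":0,"az":0}]'
```

```text
clock: 4.3
tool_pos: [0.6089, 0.0595, 0.0971]
tool_rot: [0.708, -0.001, 0.706, 0.001]
wrist_force: [0.3, 0.2, 0.8]
width: 0.001
clock: 4.55
tool_pos: [0.6086, 0.0595, 0.0936]
tool_rot: [0.708, -0.001, 0.706, 0.001]
wrist_force: [-0.2, 0.3, 0.0]
width: -0.001
clock: 4.8
tool_pos: [0.6083, 0.0596, 0.0902]
tool_rot: [0.708, -0.001, 0.706, 0.001]
wrist_force: [0.7, -0.1, -0.2]
width: 0.003
```

```bash
python3 -m creep '[{"x":0.0025,"y":0,"z":0,"ax":0,"ay":0,"az":0},{"x":0.0025,"y":0,"z":0,"ax":0,"ay":0,"az":0}]'
```

```text
clock: 5.05
tool_pos: [0.6081, 0.0595, 0.0873]
tool_rot: [0.708, -0.001, 0.707, 0.001]
wrist_force: [-0.4, -0.4, 0.4]
width: -0.003
```

```bash
python3 -m creep '[{"x":0.0025,"y":0,"z":0,"ax":0,"ay":0,"az":0},{"x":0.0025,"y":0,"z":0,"ax":0,"ay":0,"az":0}]'
```

```text
clock: 5.3
tool_pos: [0.6079, 0.0595, 0.0845]
tool_rot: [0.707, -0.001, 0.707, 0.001]
wrist_force: [-0.7, -0.6, -0.7]
width: -0.0
```

```bash
python3 -m creep '[{"x":0.0025,"y":0,"z":0,"ax":0,"ay":0,"az":0},{"x":0.0025,"y":0,"z":0,"ax":0,"ay":0,"az":0}]'
```

```text
clock: 5.55
tool_pos: [0.6077, 0.0595, 0.0816]
tool_rot: [0.707, -0.001, 0.707, 0.001]
wrist_force: [0.6, 0.4, 0.6]
width: -0.002
```

```bash
python3 -m creep '[{"x":0.002,"y":0,"z":0,"ax":0,"ay":0,"az":0},{"x":0.002,"y":0,"z":0,"ax":0,"ay":0,"az":0}]'
```

```text
clock: 5.8
tool_pos: [0.608, 0.0595, 0.0801]
tool_rot: [0.707, -0.001, 0.707, 0.001]
wrist_force: [-1.2, 0.1, 2.3]
width: -0.0
```

```bash
python3 -m creep '[{"x":0.001,"y":0,"z":0,"ax":0,"ay":0,"az":0},{"x":0.001,"y":0,"z":0,"ax":0,"ay":0,"az":0}]'
```

```text
clock: 6.05
tool_pos: [0.6082, 0.0595, 0.0798]
tool_rot: [0.708, -0.001, 0.707, 0.001]
wrist_force: [-1.0, -0.2, 5.0]
width: 0.004
```

```bash
python3 -m creep '[{"x":0.0025,"y":0,"z":0,"ax":0,"ay":0,"az":0},{"x":0.0025,"y":0,"z":0,"ax":0,"ay":0,"az":0}]'
```

```text
clock: 6.3
tool_pos: [0.6087, 0.0595, 0.0786]
tool_rot: [0.708, -0.001, 0.706, 0.001]
wrist_force: [-2.9, 0.9, 7.7]
width: -0.001
```

```bash
python3 -m creep '[{"x":0.0022,"y":0,"z":-0.0003,"ax":0,"ay":0,"az":0},{"x":0.0022,"y":0,"z":-0.0003,"ax":0,"ay":0,"az":0}]'
```

```text
clock: 6.55
tool_pos: [0.6089, 0.0594, 0.0778]
tool_rot: [0.708, -0.001, 0.706, 0.001]
wrist_force: [-3.6, 0.4, 8.1]
width: 0.0
```

```bash
cat >> h.py <<'E'
AX=np.array([0.5755,0.066])
def arc(stepdeg,n=5,r=.034,ax=AX,zt=.0765):
    s=get_state(); p=s["tool_pos"]; d=p[:2]-ax; a=np.arctan2(d[1],d[0]); print("r",np.hypot(*d),"mach ang",a-M[2],"F",np.round(s["wrist_force"],1),"z",p[2])
    R=toolR(s).inv()
    for i in range(1,n+1):
        b=a+np.radians(stepdeg*i); q=np.array([*(ax+r*np.array([np.cos(b),np.sin(b)])),zt]); print(np.round(R.apply(q-p)*1000,1))
E
python3 -c "
from h import *
arc(4)"
```

```text
r 0.03403358485729267 mach ang 0.08514904730081957 F [-3.6  0.4  8.1] z 0.07782301264089328
[1.3 2.3 0.3]
[1.3 4.7 0.6]
[1.3 7.1 0.6]
[1.3 9.5 0.5]
[ 1.3 11.8  0.2]
```

```bash
python3 -m creep '[{"x":0.0017,"y":0.0023,"z":0.0002,"ax":0,"ay":0,"az":0},{"x":0.0017,"y":0.0047,"z":0.0004,"ax":0,"ay":0,"az":0},{"x":0.0017,"y":0.0071,"z":0.0005,"ax":0,"ay":0,"az":0},{"x":0.0017,"y":0.0095,"z":0.0004,"ax":0,"ay":0,"az":0},{"x":0.0017,"y":0.0118,"z":0.0002,"ax":0,"ay":0,"az":0}]'; python3 - <<'E'
from h import *
for n in ("wrist","scene"):
    im=read_camera(n); cv2.imwrite(f"pics/{n}2.png",cv2.cvtColor(np.asarray(im),cv2.COLOR_RGB2BGR))
arc(6)
E
```

```text
clock: 7.18
tool_pos: [0.6104, 0.0705, 0.0781]
tool_rot: [0.709, -0.001, 0.705, 0.001]
wrist_force: [-2.6, -2.5, 8.2]
width: -0.0
r 0.035204741937826654 mach ang 0.41404312271193433 F [-0.9 -2.4  7.4] z 0.07812117589073277
[ 1.6  3.3 -1.9]
[ 1.6  6.8 -2.9]
[ 1.6 10.  -4.2]
[ 1.6 13.2 -5.9]
[ 1.6 16.1 -8. ]
```

View pics/wrist2.png

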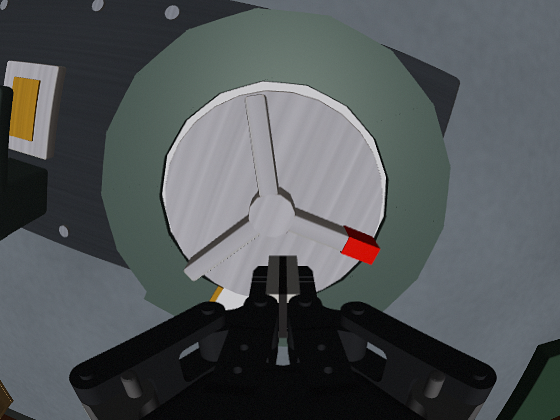

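```bash
python3 -m creep '[{"x":0.0018,"y":0.0034,"z":-0.0015,"ax":0,"ay":0,"az":0},{"x":0.0018,"y":0.0069,"z":-0.0027,"ax":0,"ay":0,"az":0},{"x":0.0018,"y":0.0101,"z":-0.0042,"ax":0,"ay":0,"az":0},{"x":0.0018,"y":0.0133,"z":-0.0059,"ax":0,"ay":0,"az":0},{"x":0.0018,"y":0.0163,"z":-0.0080,"ax":0,"ay":0,"az":0}]'; python3 - <<'E'
from h import *
arc(6)
E
```

```text
clock: 7.9
tool_pos: [0.6046, 0.0863, 0.0787]
tool_rot: [0.711, -0.002, 0.703, 0.0]
wrist_force: [0.5, -3.1, 8.2]
width: -0.001
r 0.03546492910777805 mach ang 0.8888655645813862 F [ 0.5 -3.1  8.2] z 0.07865162519983651
[ 2.1  2.  -3.4]
[ 2.1  4.6 -5.9]
[ 2.   6.9 -8.6]
[  2.    8.9 -11.5]
[  2.   10.5 -14.7]
```

```bash
python3 -m creep '[{"x":0.0022,"y":0.0024,"z":-0.0030,"ax":0,"ay":0.3,"az":0},{"x":0.0022,"y":0.0048,"z":-0.0059,"ax":0,"ay":0.5,"az":0},{"x":0.0022,"y":0.0070,"z":-0.0086,"ax":0,"ay":0.6,"az":0},{"x":0.0022,"y":0.0090,"z":-0.0116,"ax":0,"ay":0.6,"az":0},{"x":0.0022,"y":0.0106,"z":-0.0148,"ax":0,"ay":0.6,"az":0}]'; python3 - <<'E'
from h import *
arc(6)
E
```

```text
clock: 8.52
tool_pos: [0.5925, 0.0966, 0.0789]
tool_rot: [0.71, -0.002, 0.704, 0.0]
wrist_force: [2.1, -1.0, 7.7]
width: 0.002
r 0.03498115249109815 mach ang 1.3423566532813322 F [ 2.1 -1.   7.7] z 0.07885323651131823
[ 2.3  0.7 -3.7]
[ 2.3  2.  -7. ]
[  2.3   2.8 -10.5]
[  2.2   3.3 -14. ]
[  2.2   3.5 -17.6]
```

```bash
python3 -m creep '[{"x":0.0027,"y":0.0010,"z":-0.0035,"ax":0,"ay":0.3,"az":0},{"x":0.0027,"y":0.0022,"z":-0.0070,"ax":0,"ay":0.5,"az":0},{"x":0.0027,"y":0.0030,"z":-0.0105,"ax":0,"ay":0.6,"az":0},{"x":0.0027,"y":0.0035,"z":-0.0140,"ax":0,"ay":0.6,"az":0},{"x":0.0027,"y":0.0037,"z":-0.0176,"ax":0,"ay":0.6,"az":0}]'; python3 - <<'E'
from h import *
for n in ("wrist","scene"):
    im=read_camera(n); cv2.imwrite(f"pics/{n}3.png",cv2.cvtColor(np.asarray(im),cv2.COLOR_RGB2BGR))
arc(6)
E
```

```text
clock: 9.15
tool_pos: [0.578, 0.1004, 0.0788]
tool_rot: [0.709, -0.002, 0.705, 0.0]
wrist_force: [2.8, -0.5, 7.9]
width: -0.0
r 0.03446260283938783 mach ang 1.7905498331356995 F [0.8 0.4 8.3] z 0.07867252997479779
[ 2.2 -0.4 -3.6]
[ 2.1 -0.8 -7.1]
[  2.1  -1.5 -10.6]
[  2.1  -2.5 -14. ]
[  2.1  -3.9 -17.3]
```

View pics/wrist3.png

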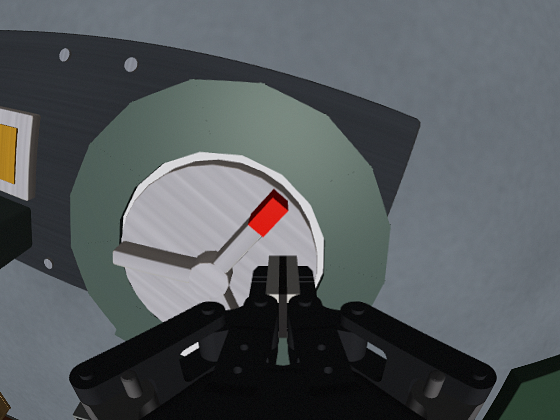

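```bash
python3 -m creep '[{"x":0.0027,"y":-0.0001,"z":-0.0036,"ax":0,"ay":0.2,"az":0},{"x":0.0027,"y":-0.0007,"z":-0.0071,"ax":0,"ay":0.3,"az":0},{"x":0.0027,"y":-0.0015,"z":-0.0106,"ax":0,"ay":0.3,"az":0},{"x":0.0027,"y":-0.0025,"z":-0.0140,"ax":0,"ay":0.3,"az":0},{"x":0.0027,"y":-0.0039,"z":-0.0173,"ax":0,"ay":0.3,"az":0}]'; python3 - <<'E'
from h import *
arc(6)
E
```

```text
clock: 9.88
tool_pos: [0.5632, 0.0971, 0.0787]
tool_rot: [0.709, -0.001, 0.705, 0.001]
wrist_force: [2.1, 2.4, 7.9]
width: -0.0
r 0.033433602429067115 mach ang 2.225411258855751 F [2.1 2.4 7.9] z 0.07872578605333592
[ 2.2 -0.9 -3.5]
[ 2.2 -2.7 -6.5]
[ 2.2 -4.8 -9.4]
[  2.2  -7.2 -12. ]
[  2.1  -9.9 -14.4]
```

```bash
python3 -m creep '[{"x":0.0027,"y":-0.0012,"z":-0.0034,"ax":0,"ay":0.2,"az":0},{"x":0.0027,"y":-0.0028,"z":-0.0066,"ax":0,"ay":0.3,"az":0},{"x":0.0027,"y":-0.0048,"z":-0.0095,"ax":0,"ay":0.3,"az":0},{"x":0.0027,"y":-0.0072,"z":-0.0122,"ax":0,"ay":0.3,"az":0},{"x":0.0027,"y":-0.0099,"z":-0.0146,"ax":0,"ay":0.3,"az":0}]'; python3 - <<'E'
from h import *
arc(6)
E
```

```text
clock: 10.5
tool_pos: [0.5512, 0.0879, 0.0785]
tool_rot: [0.71, -0.001, 0.704, 0.001]
wrist_force: [1.6, 2.9, 7.9]
width: -0.003
r 0.032723309780306124 mach ang 2.6856170447369254 F [1.6 2.9 7.9] z 0.0785294853381242
[ 2.  -1.9 -3.2]
[ 2.  -4.9 -5.2]
[ 2.  -8.  -6.8]
[  2.  -11.3  -8.1]
[  1.9 -14.8  -9. ]
```

```bash
python3 -m creep '[{"x":0.0026,"y":-0.0024,"z":-0.0028,"ax":0,"ay":0.3,"az":0},{"x":0.0026,"y":-0.0050,"z":-0.0051,"ax":0,"ay":0.5,"az":0},{"x":0.0026,"y":-0.0081,"z":-0.0069,"ax":0,"ay":0.5,"az":0},{"x":0.0026,"y":-0.0114,"z":-0.0082,"ax":0,"ay":0.5,"az":0},{"x":0.0026,"y":-0.0149,"z":-0.0091,"ax":0,"ay":0.5,"az":0}]'; python3 - <<'E'
from h import *
for n in ("wrist","scene","top"):
    im=read_camera(n); cv2.imwrite(f"pics/{n}4.png",cv2.cvtColor(np.asarray(im),cv2.COLOR_RGB2BGR))
arc(4)
im=cv2.imread("pics/scene4.png")[190:280,215:355]
a=cv2.resize(im,None,fx=5,fy=5,interpolation=cv2.INTER_CUBIC)
cv2.imwrite("pics/scene4z.png",a)
E
```

```text
clock: 11.12
tool_pos: [0.5444, 0.0739, 0.0783]
tool_rot: [0.709, -0.0, 0.706, 0.002]
wrist_force: [-0.2, 4.0, 8.3]
width: 0.007
r 0.032127561058955874 mach ang 3.1831353174658084 F [0.7 2.  9.3] z 0.07817357104402993
[ 1.7 -1.9 -2.3]
[ 1.7 -4.2 -2.6]
[ 1.6 -6.6 -2.8]
[ 1.6 -9.  -2.8]
[  1.6 -11.3  -2.6]
```

View pics/wrist4.png

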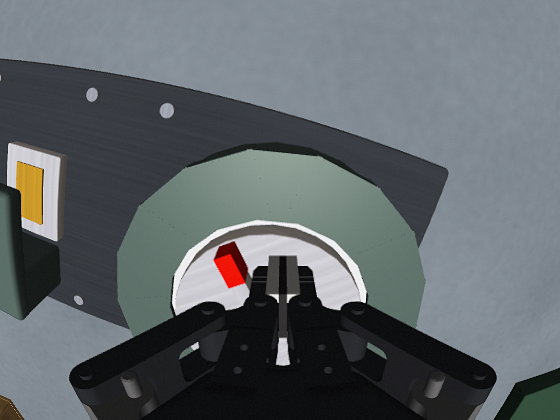

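View pics/scene4z.png

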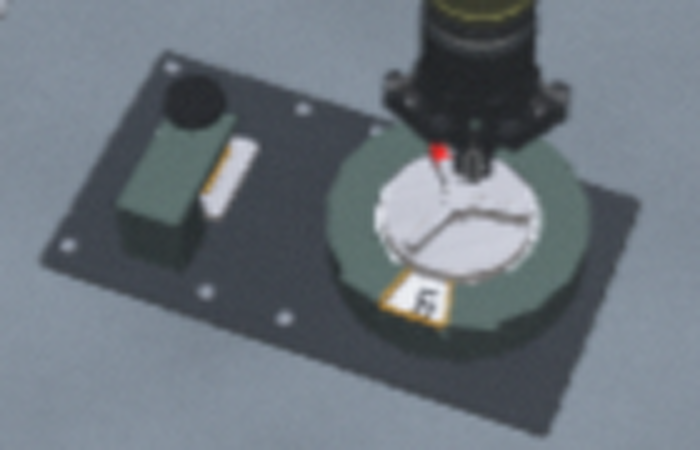

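```bash
python3 - <<'E'
from h import *
u=np.array([439,153])/5-.4+[215,190]
q=pix2z("scene",*u,.092); print(q)
for ax in (AX,DR,AX+[.003,.003]): 
  d=q[:2]-ax; print((np.arctan2(d[1],d[0])-M[2])%6.283,np.hypot(*d))
im=cv2.imread("pics/scene4.png")
cv2.imwrite("pics/s4w.png",cv2.resize(im[236:262,285:312],None,fx=16,fy=16,interpolation=cv2.INTER_CUBIC))
im=cv2.imread("pics/top4.png")
cv2.imwrite("pics/t4.png",cv2.resize(im[140:240,205:320],None,fx=6,fy=6,interpolation=cv2.INTER_CUBIC))
E
```

```text
[0.53957733 0.05172913 0.092     ]
3.7987548555713686 0.038653536108058675
3.810741090052242 0.04067939294945011
3.8382286814621094 0.04258235633001608
```

View pics/s4w.png

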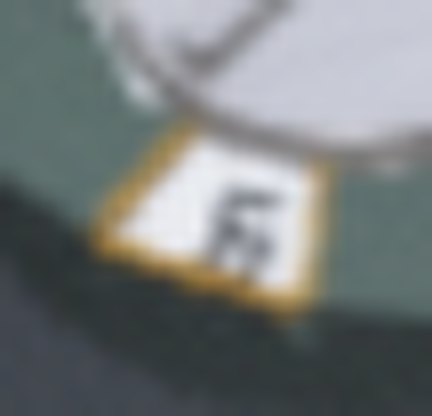

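View pics/t4.png

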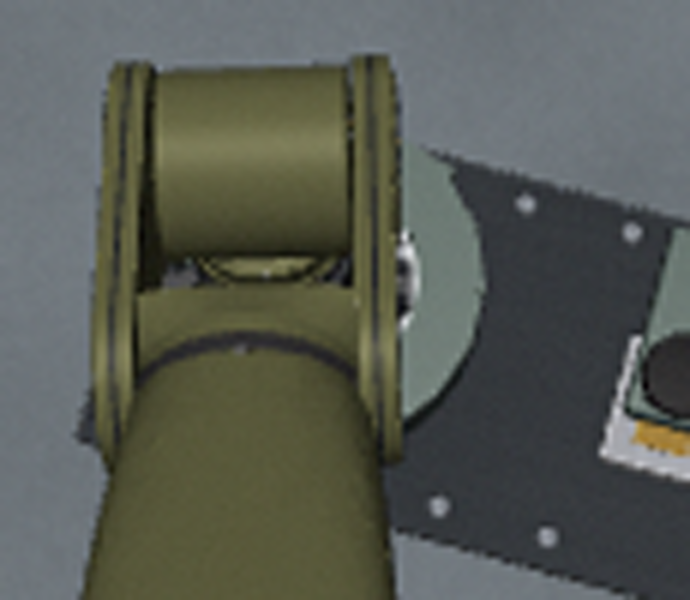

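```bash
python3 - <<'E'
from h import *
arc(6.2,r=.033)
E
```

```text
r 0.032127561058955874 mach ang 3.1831353174658084 F [0.7 2.  9.3] z 0.07817357104402993
[ 1.7 -3.3 -1.5]
[ 1.7 -6.9 -1.8]
[  1.6 -10.4  -1.7]
[  1.6 -14.   -1.2]
[  1.6 -17.4  -0.3]
```

```bash
python3 -m creep '[{"x":0.0022,"y":-0.0033,"z":-0.0013,"ax":0,"ay":0.1,"az":0},{"x":0.0022,"y":-0.0069,"z":-0.0018,"ax":0,"ay":0.2,"az":0},{"x":0.0022,"y":-0.0104,"z":-0.0017,"ax":0,"ay":0.2,"az":0},{"x":0.0022,"y":-0.0140,"z":-0.0012,"ax":0,"ay":0.2,"az":0},{"x":0.0022,"y":-0.0174,"z":-0.0003,"ax":0,"ay":0.2,"az":0}]'; cat >> h.py <<'E'
def look(k):
    im=cv2.cvtColor(np.asarray(read_camera("scene")),cv2.COLOR_RGB2BGR); cv2.imwrite(f"pics/scene{k}.png",im)
    a=cv2.resize(im[210:265,280:340],None,fx=8,fy=8,interpolation=cv2.INTER_CUBIC)
    cv2.imwrite(f"pics/scene{k}z.png",a)
E
python3 - <<'E'
from h import *
look(5)
arc(4)
E
```

```text
clock: 11.9
tool_pos: [0.5456, 0.057, 0.078]
tool_rot: [0.709, 0.0, 0.706, 0.002]
wrist_force: [-1.0, 3.7, 9.3]
width: -0.0
r 0.031226191908579445 mach ang -2.556247916891937 F [-0.6  2.1  8.8] z 0.07799321899400358
[ 1.5 -3.1 -1.9]
[ 1.5 -5.3 -0.9]
[ 1.5 -7.4  0.2]
[ 1.5 -9.4  1.4]
[  1.5 -11.3   2.8]
```

View pics/scene5z.png

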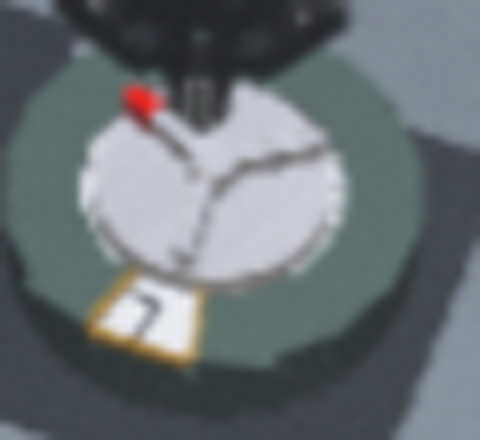

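```bash
python3 - <<'E'
from h import *
im=cv2.imread("pics/scene5.png").astype(float)
b,g,r=im[...,0],im[...,1],im[...,2]
def redc(im):
    im=im.astype(float); w=np.clip(im[...,2]-np.maximum(im[...,0],im[...,1])-25,0,None); w[:205]=0;w[265:]=0;w[:,:270]=0;w[:,350:]=0
    ys,xs=np.indices(w.shape); return (w*xs).sum()/w.sum(),(w*ys).sum()/w.sum()
for k,z in ((0,.0925),(4,.0905),(5,.0905)):
    u=redc(cv2.imread(f"pics/scene{k}.png")); q=pix2z("scene",*u,z)
    for ax in (AX,[.580,.069]):
        d=q[:2]-ax; print(k,np.round(u,1),(np.arctan2(d[1],d[0])-M[2])%6.283,np.hypot(*d))
E
```

```text
0 [314.8 236.9] 1.1090766071534537 0.04514240035750899
0 [314.8 236.9] 1.1415386789681312 0.039912533228651924
4 [302.3 220.8] 3.821348908613395 0.037292613177947395
4 [302.3 220.8] 3.8449761823001913 0.042618286022760625
5 [297.3 222.9] 4.334927333511636 0.03888035884123424
5 [297.3 222.9] 4.2955488989162856 0.04403742344629472
```

```bash
python3 -m creep '[{"x":0.0018,"y":-0.0014,"z":0.0003,"ax":0,"ay":0.2,"az":0},{"x":0.0018,"y":-0.0027,"z":0.0007,"ax":0,"ay":0.2,"az":0},{"x":0.0018,"y":-0.0027,"z":0.0007,"ax":0,"ay":0.2,"az":0}]'; 
python3 - <<'E'
from h import *
look(6)
arc(4)
E
```

```text
clock: 12.32
tool_pos: [0.5472, 0.0544, 0.0778]
tool_rot: [0.708, 0.001, 0.706, 0.003]
wrist_force: [-3.3, 2.1, 8.8]
width: -0.001
r 0.030609816740331162 mach ang -2.475430011517989 F [-1.6  1.5  9.2] z 0.07781674973110723
[ 1.3 -3.4 -2.2]
[ 1.3 -5.5 -1.1]
[ 1.3 -7.6  0.2]
[ 1.3 -9.5  1.6]
[  1.3 -11.3   3.1]
```

View pics/scene6z.png

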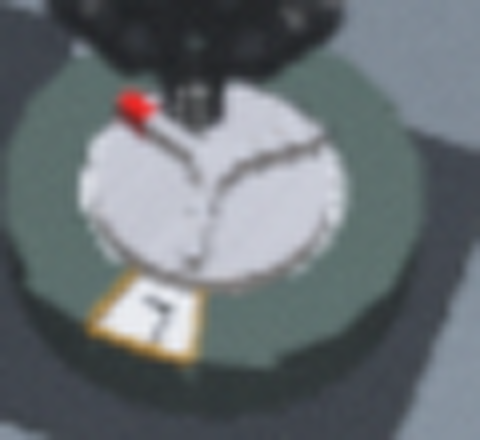

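```bash
python3 -m creep '[{"x":-0.001,"y":0,"z":0,"ax":0,"ay":0,"az":0},{"x":-0.004,"y":0,"z":0,"ax":0,"ay":0,"az":0},{"x":-0.015,"y":0,"z":0,"ax":0,"ay":0,"az":0},{"x":-0.045,"y":0.004,"z":0.020,"ax":0,"ay":0,"az":0},{"x":-0.090,"y":0.012,"z":0.050,"ax":0,"ay":0,"az":0}]'; 
python3 - <<'E'
from h import *
where()
look(7)
im=cv2.cvtColor(np.asarray(read_camera("wrist")),cv2.COLOR_RGB2BGR); cv2.imwrite("pics/wrist7.png",im)
for n in("scene","wrist"):print(spot_point(n,"window_foot")[:1])
E
```

```text
clock: 13.0
tool_pos: [0.5958, 0.066, 0.1672]
tool_rot: [0.707, 0.001, 0.708, 0.002]
wrist_force: [1.2, 0.0, 0.1]
width: 0.001
t 13.0 pos [0.5958 0.066  0.1672] x [-0.002  0.004 -1.   ] y [-0.002  1.     0.004] F [1.15 0.   0.06] w 0.001
[{'xyz': [0.6419, 0.0456, 0.0109], 'score': 0.74}]
[]
```

View pics/wrist7.png

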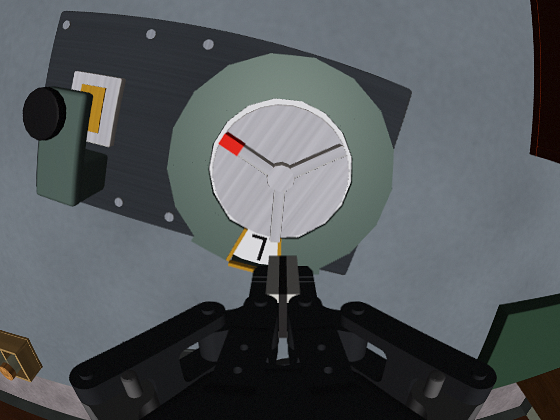

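View pics/scene7z.png

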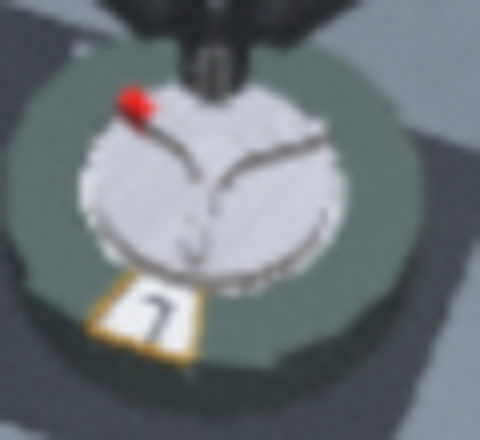

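```bash
python3 - <<'E'
from h import *
f,cx,cy,T=cal("wrist")
def at(u,v,z):
    d=np.array([u-cx,v-cy]); r=np.hypot(*d); th=r/f
    d=T[:3,:3]@np.array([*(d/r*np.sin(th)),np.cos(th)]); return (T[:3,3]+d*(z-T[2,3])/d[2])[:2]
im=cv2.imread("pics/wrist7.png").astype(float)
w=np.clip(im[...,2]-np.maximum(im[...,0],im[...,1])-60,0,None); w[:100]=0;w[180:]=0;w[:,:200]=0;w[:,300:]=0
ys,xs=np.indices(w.shape); u=((w*xs).sum()/w.sum(),(w*ys).sum()/w.sum()); print(u)
z=.0935
red=at(*u,z)
e=np.array([at(*p,.0795) for p in ((211,170),(351,165),(282,101),(281,238),(232,121),(332,214))])
A=np.c_[2*e,np.ones(len(e))]; s=np.linalg.lstsq(A,(e**2).sum(1),rcond=None)[0]; print("circ",s[:2],np.sqrt(s[2]+s[0]**2+s[1]**2))
# plate corners at 12mm for yaw: (412,91) far +y, (62,11) , (345,274)
c=[at(*p,.012) for p in ((412,91),(62,11),(345,275))]; print(np.round(c,4))
v=c[0]-c[1]; yaw=np.arctan2(v[1],v[0])-np.pi/2; v2=c[2]-c[0]; print("yaw",yaw,np.hypot(*v),np.arctan2(v2[1],v2[0]),np.hypot(*v2))
for hub in (at(280,177,z),s[:2],DR):
    d=red-hub; print(hub,(np.arctan2(d[1],d[0])-M[2])%6.2832,np.hypot(*d))
hub=at(280,177,z)
for p in ((343,151),(276,238)):
    d=at(*p,z)-hub; a=(np.arctan2(d[1],d[0])-M[2]); print("fin",[(a+k*2.0944)%6.2832 for k in(0,1,2)],np.hypot(*d))
# window vs glyph
cv2.imwrite("pics/w7z.png",cv2.resize(cv2.imread("pics/wrist7.png")[215:285,215:295],None,fx=7,fy=7,interpolation=cv2.INTER_CUBIC))
E
```

```text
(np.float64(230.4493863166849), np.float64(144.2446226759023))
circ [0.56732958 0.06556205] 0.05169461870565781
[[ 0.4991  0.1909]
 [ 0.3954 -0.1686]
 [ 0.6927  0.1348]]
yaw -0.2807848372707138 0.3741559477949598 -0.28214830720098766 0.20155623827119745
[0.56779379 0.06501114] 4.391205011709346 0.04083696109897675
[0.56732958 0.06556205] 4.408124874651901 0.04103513535591066
[0.5772 0.0672] 4.255986653729289 0.04839904412083394
fin [np.float64(2.257984086886069), np.float64(4.352384086886069), np.float64(0.16358408688606918)] 0.04701702523347368
fin [np.float64(0.215137721444411), np.float64(2.3095377214444106), np.float64(4.403937721444411)] 0.04573682779946412
```

View pics/w7z.png

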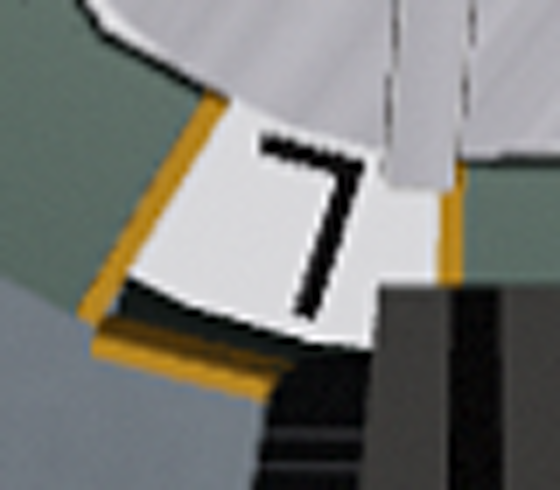

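```bash
python3 -c "
from h import *
print(to([.516,-.1245,.165],down(np.pi/2)))"
python3 -m creep '[{"x":0,"y":-0.048,"z":-0.020,"ax":0,"ay":0,"az":0},{"x":0,"y":-0.096,"z":-0.040,"ax":0,"ay":0,"az":0},{"x":0,"y":-0.144,"z":-0.060,"ax":0,"ay":0,"az":0},{"x":0,"y":-0.190,"z":-0.080,"ax":0,"ay":0,"az":0},{"x":0,"y":-0.190,"z":-0.080,"ax":0,"ay":0,"az":0}]'
python3 - <<'E'
from h import *
where()
for n in ("wrist","scene","top"):
    im=cv2.cvtColor(np.asarray(read_camera(n)),cv2.COLOR_RGB2BGR); cv2.imwrite(f"pics/{n}8.png",im)
print(spot_point("wrist","plunger_top")[:1])
print(to([.516,-.1245,.112],down(np.pi/2)))
E
```

```text
(array([   3.3, -190.4,  -82.6]), array([ 0.17,  0.29, -0.26]))
clock: 13.82
tool_pos: [0.5159, -0.1262, 0.1664]
tool_rot: [0.708, 0.002, 0.707, 0.001]
wrist_force: [-0.8, 0.8, -0.2]
width: -0.001
t 13.82 pos [ 0.5159 -0.1262  0.1664] x [ 0.002  0.005 -1.   ] y [0.002 1.    0.005] F [-0.81  0.8  -0.19] w -0.001
[{'xyz': [0.5145, -0.1297, 0.1051], 'score': 0.64}]
(array([55.5, -1.6, -2.4]), array([ 0.22,  0.21, -0.31]))
```

View pics/wrist8.png

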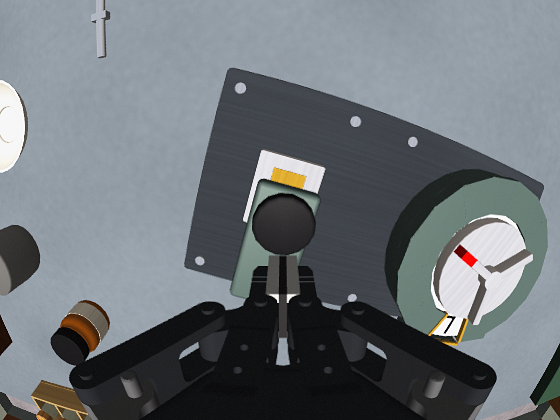

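View pics/scene8.png

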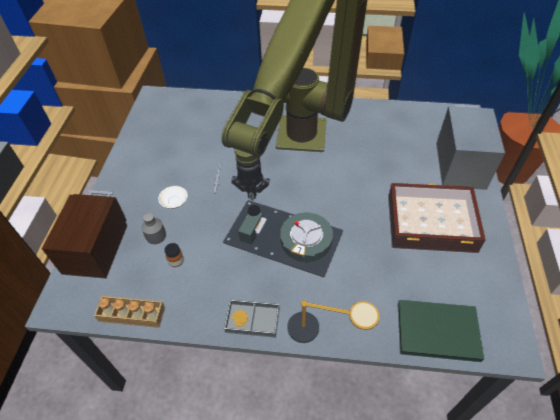

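```bash
python3 -m creep '[{"x":0.02,"y":0,"z":0,"ax":0,"ay":0.2,"az":-0.3},{"x":0.04,"y":0,"z":0,"ax":0,"ay":0.2,"az":-0.3},{"x":0.052,"y":0,"z":0,"ax":0,"ay":0.2,"az":-0.3},{"x":0.052,"y":0,"z":0,"ax":0,"ay":0.2,"az":-0.3}]'
python3 - <<'E'
from h import *
where()
E
```

```text
clock: 14.52
tool_pos: [0.5172, -0.1223, 0.1133]
tool_rot: [0.706, -0.001, 0.708, 0.002]
wrist_force: [0.2, -0.2, -0.0]
width: -0.002
t 14.53 pos [ 0.5172 -0.1223  0.1133] x [-0.003  0.001 -1.   ] y [-0.004  1.     0.001] F [ 0.21 -0.15 -0.  ] w -0.002
```

```bash
python3 -m creep '[{"x":0.004,"y":-0.002,"z":-0.001,"ax":0,"ay":0,"az":0},{"x":0.008,"y":-0.003,"z":-0.001,"ax":0,"ay":0,"az":0},{"x":0.011,"y":-0.003,"z":-0.001,"ax":0,"ay":0,"az":0},{"x":0.011,"y":-0.003,"z":-0.001,"ax":0,"ay":0,"az":0}]'
```

```text
clock: 15.02
tool_pos: [0.5165, -0.1257, 0.103]
tool_rot: [0.706, -0.001, 0.708, 0.002]
wrist_force: [-1.6, -1.4, 5.5]
width: 0.002
```

```bash
python3 -m creep '[{"x":0.003,"y":0,"z":0,"ax":0,"ay":0,"az":0},{"x":0.006,"y":0,"z":0,"ax":0,"ay":0,"az":0},{"x":0.009,"y":0,"z":0,"ax":0,"ay":0,"az":0},{"x":0.011,"y":0,"z":0,"ax":0,"ay":0,"az":0},{"x":0.012,"y":0,"z":0,"ax":0,"ay":0,"az":0}]'
```

```text
clock: 15.65
tool_pos: [0.5166, -0.1257, 0.0924]
tool_rot: [0.706, -0.001, 0.708, 0.002]
wrist_force: [-5.5, 1.4, 10.6]
width: -0.0
```

```bash
python3 -m creep '[{"x":0.002,"y":0,"z":0,"ax":0,"ay":0,"az":0},{"x":0.0026,"y":0,"z":0,"ax":0,"ay":0,"az":0},{"x":0.0026,"y":0,"z":0,"ax":0,"ay":0,"az":0},{"x":0.0026,"y":0,"z":0,"ax":0,"ay":0,"az":0}]'; python3 - <<'E'
from h import *
where()
im=cv2.cvtColor(np.asarray(read_camera("scene")),cv2.COLOR_RGB2BGR); cv2.imwrite("pics/scene9.png",im[190:290,215:355])
E
```

```text
clock: 16.15
tool_pos: [0.5166, -0.1257, 0.0913]
tool_rot: [0.706, -0.001, 0.708, 0.002]
wrist_force: [-6.8, 1.4, 10.6]
width: -0.001
t 16.15 pos [ 0.5166 -0.1257  0.0913] x [-0.004  0.001 -1.   ] y [-0.004  1.     0.001] F [-6.78  1.38 10.63] w -0.001
```

```bash
python3 -m creep '[{"x":-0.004,"y":0,"z":0,"ax":0,"ay":0,"az":0},{"x":-0.012,"y":0,"z":0,"ax":0,"ay":0,"az":0},{"x":-0.03,"y":0,"z":0,"ax":0,"ay":0,"az":0},{"x":-0.075,"y":0.02,"z":-0.02,"ax":0,"ay":0,"az":0},{"x":-0.12,"y":0.06,"z":-0.04,"ax":0,"ay":0,"az":0}]'
python3 -m creep '[{"x":0,"y":0.04,"z":-0.02,"ax":0,"ay":0,"az":0},{"x":0,"y":0.07,"z":-0.02,"ax":0,"ay":0,"az":0},{"x":0,"y":0.07,"z":-0.02,"ax":0,"ay":0,"az":0},{"x":0,"y":0.07,"z":-0.02,"ax":0,"ay":0,"az":0}]'; python3 - <<'E'
from h import *
where()
im=cv2.cvtColor(np.asarray(read_camera("wrist")),cv2.COLOR_RGB2BGR); cv2.imwrite("pics/wrist10.png",im)
im=cv2.cvtColor(np.asarray(read_camera("scene")),cv2.COLOR_RGB2BGR); cv2.imwrite("pics/scene10z.png",cv2.resize(im[190:280,215:355],None,fx=5,fy=5,interpolation=cv2.INTER_CUBIC))
for t in ("flask","probe","dish","jar"): print(t,[np.round(r["xyz"],4) for r in spot_point("scene",t)[:1]])
E
```

```text
clock: 16.82
tool_pos: [0.4766, -0.0665, 0.2121]
tool_rot: [0.706, -0.0, 0.708, 0.001]
wrist_force: [1.9, 0.6, 0.5]
width: 0.002
clock: 17.32
tool_pos: [0.4566, 0.0031, 0.2124]
tool_rot: [0.706, -0.001, 0.708, 0.001]
wrist_force: [-0.5, -0.3, -0.1]
width: -0.001
t 17.32 pos [0.4566 0.0031 0.2124] x [-0.003  0.001 -1.   ] y [-0.002  1.     0.001] F [-0.48 -0.34 -0.07] w -0.001
flask []
probe [array([ 2.976e-01, -3.129e-01, -3.000e-04])]
dish [array([ 0.4274, -0.4545, -0.002 ])]
jar [array([ 0.6892, -0.3805,  0.0013])]
```

View pics/wrist10.png

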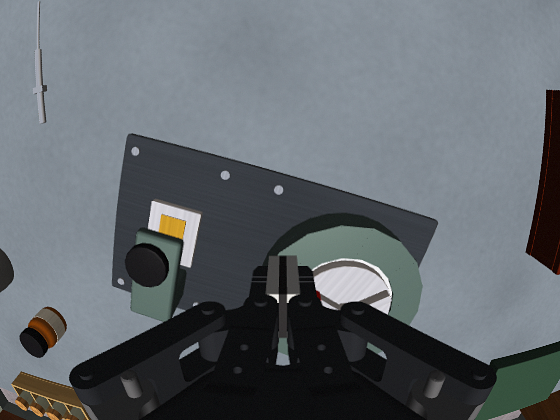

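View pics/scene10z.png

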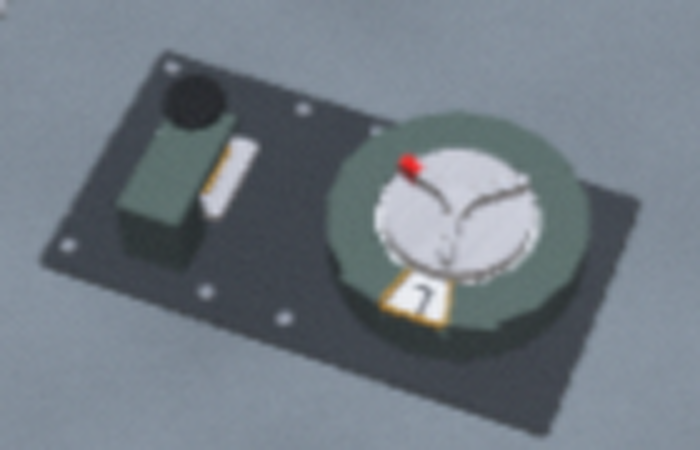

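The last scene picture shows the 7 in the window (around 418,300), the red fin unchanged, the cap up at (194,101) as at the start, and nothing touching the machine.

```bash
python3 -c "
from workcell import *
print(job_done())"
```

```text
the job is handed in; nothing more can be done
None
```

I set the drum to 7, stamped the tag with one full press of the plunger, and handed the job in at about 17 s of the 58 s allowed. `job_done()` gave no verdict, so what follows rests on my own checks.

- **Setting the drum:** I felt the crown face at about 80 mm. I turned it roughly 188° while pressing with 8–9 N. The fingertip slipped a little, so I checked the angle in the pictures and nudged it before letting go.
- **Drum angle:** After release the red fin measured about 4.39–4.41 rad against the target of 4.398. Taking the crown centre from the top and scene plate fit instead gives 4.26. I put that down to a 5–10 mm offset in the wrist camera's calibration, because the 7 looks centred in both the wrist and scene views.
- **Stamping:** The plunger went down to about 13.7 mm and stayed beyond 10 mm for well over 0.2 s.
- **Load:** The highest wrist reading was about 10.6 N down with 6.8 N sideways, roughly 12.7 N in total against the 20 N limit.
- **Last look:** The 7 is in the window, the plunger is up, and the arm is clear of everything.
- **Bystanders:** The dish, jar and probe measured within about 2.5 mm of their starting places. The network did not find the flask in the last picture, so I have no final figure for it. I didn't measure the lid either. The arm did not go near the flask, and passed above the insect box only early on, well clear of it.

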